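Clamp a drawer front and fire the spring stamp

ROBOT

A 7-joint arm with a two-finger parallel gripper is mounted at the origin on the work surface. World frame = base frame: x ahead of the robot, y to its left, z up, the work surface at z = 0. Lengths are in m, angles in rad, forces in N, time in s.
With the tool pointing down it reaches from about 0.4 to 0.85 m from the base axis. Payload 4.5 kg.
Tool frame: the origin (TCP) lies between the finger pads; the fingertips stand 19 mm ahead of it and the grasp point (between the pads) is the TCP (r.tips_ahead is the distance from the TCP to the fingertips, in m); z points along the fingers, y is the line along which they close (so a half turn about z gives the same grasp; the last joint's range is limited). The gripper opens to 88 mm and grips with 3 to 60 N. Pads are 18 mm wide; open, the fingers measure 123 mm over their backs; the gripper's body (75 mm by 187 mm) begins 45 mm behind the grasp point.
Start: joints at [1.171, 0.689, -0.195, 1.565, 0.157, 0.902, -0.215], TCP at [0.263, -0.567, 0.258] pointing down, gripper open.
Joint ranges: [-3.01, 3.01], [-0.46, 2.08], [-1.47, 1.51], [0.13, 2.56], [-1, 4.14], [0.04, 2.09], [-2.66, 2.66]. Speed limits (rad/s): [2.57, 2.57, 3.14, 3.14, 3.14, 3.14, 3.14].

INTERFACE

Orientations are given as a unit quaternion [x, y, z, w].
In Python, from plant import r, cams, models gives the robot as it stands. The module is installed in compiled form; this text tells all that it offers.
- The arm moves only by the tool jog_arm, never from a script. Its arguments are lists of equal length, an entry for each row: "turn": the turn, a rotation vector about the tool's x, y, z in rad, a list of three; "translation": the shift along the tool's x, y, z in m, a list of three; "grip": the closure, from 0 (fully open) to 1 (shut). In form: {"turn": [[ax, ay, az], ...], "translation": [[tx, ty, tz], ...], "grip": [grip, ...]}. A call has 1 to 20 rows; each row is the pose to reach, as a shift and turn from the pose commanded when the call began, along the tool's axes at that moment; what a row does not reach only later rows make up. A row lasts 1/8 s, in which the tool goes at most 62.5 mm and 10.7 degrees, less where a joint would pass 70% of its speed; a pose out of reach is approached as far as the arm can. A call with a gripper value outside its range is refused whole. The fingers move at their own pace and stop on an object; "force" is the grip in N (left out, the last holds). Time passes only in rows, so rows that repeat a pose let the fingers close. It gives the time, the measured TCP pose, the force, the opening and the grip force at its end, in the units of the state.
- r.get_state(): the state, without advancing time (a new reading comes with each control period).
- cams.snapshot(name): name is "scene" or "top"; returns the picture (420x560x3 uint8, red, green, blue); there is no depth.
- cams.camera_params(name): a dict with "fx", "fy", "cx", "cy" (pixels), "k1" (the pictures are not rectified: a ray, as slopes to the right and down, at radius r is drawn at 1 + k1 r^2 times it, then the intrinsics apply), "eye" and "orientation" of the camera in the world. Camera axes: x right, y up, looking along -z (the intrinsics and any distortion apply to the point x, -y, -z); pixel columns grow to the right and rows downward; lengths in m; the calibration is good to about 2 mm. A picture is of the moment at which its call begins. camera_params takes no time and is no camera call.
- r.finish_job(): hands the job in; it is judged then, once.
Trained networks look in the newest picture that a camera, given by its name, has taken for a name from the list of things; names that differ only in an ending like _2 or _b are one class to them, and where a whole thing is asked for, a point or a joint stands for the part that bears it (a point fixed in the world has none). Each returns a list of dicts, best first, with "p" (0 to 1); they miss things now and then, are a little off and sometimes report something else, mostly with a low value. They report only what shows in the picture. A call takes as long as a camera call.
- models.find_in(camera, name): "position" ([x, y, z] in m, in world coordinates, good to about 4 mm: the middle of the surface that is visible of it).
- models.masks_of(camera, name): "pixels" (420x560 bool, what is visible of it).
- models.place_of(camera, name): "position" ([x, y, z] in m, in world coordinates, good to about 4 mm: a listed point, or the origin of a listed thing).
The state is a dict: "clock": time; "q": joint angles; "qd": joint speeds; "joint_torque": joint torques, N m; "tool_pos": TCP position; "eef_rot": TCP orientation; "contact_force": force on the tool from outside, world axes, zero at the start; "moment": the same for the moment, N m; "opening": opening from 0.0 (shut) to 1.0 (fully open); "finger_force": force on a finger pad.
Only numpy, scipy, OpenCV 4.12 (cv2) and the standard library are available. Lean on these libraries where they do the work, as an engineer would, in place of code of your own. Each camera call takes 0.05 s, during which the arm holds its last target. There are 200 camera calls.

TASK

Mark the drawer front lying on the sloping jig: push the red clamp handle over, away from you, until the toggle clamp snaps shut, then draw the orange handle of the spring stamp out until it catches, and let go so that it stays cocked. Then press the yellow trigger to fire the stamp, and leave the clamp shut and the other things on the bench undisturbed.

Things in the scene. Friction and masses are not known exactly. Their poses are not given: they have to be found in the camera images.
- station: Plywood marking jig fixed to the bench, 240 x 320 mm. Origin: centre of its underside. Its x points away from the robot at yaw 0, y left. Its bed slopes up 30 degrees towards +x; bed centre 85 mm above the origin. In its frame 'outward' (square to the bed, leaning to the robot) is (-0.5, 0, 0.866) and 'up the slope' (0.866, 0, 0.5). A fixed brown drawer front, 200 x 80 x 20 mm, lies on it.
- lamp_front (a point): Middle of the lower front edge of the black lamp head, fixed to the jig: 60 mm deep behind this edge, 90 mm wide along y, 18 mm high. It hangs over the orange handle, so the gripper must come to that handle tilted, from the robot's side, best along the outward line.
- clamp_grip (a point): Point on the axis of the clamp's red handle, moving with it. The handle is a round bar rising from the hinge, red and 20 mm thick from 55 mm on, free end 115 mm from the hinge; this point is 85 mm from it. Open, it leans 0.46 rad from outward, down the slope, to the robot; shut, 0.44 rad the other way, up the slope.
- clamp_hinge (a point): Hinge of the toggle clamp, along the jig's y, 35 mm above the bed, on steel cheeks 39 mm wide. A rubber-tipped arm, 55 mm long, comes down from it on the drawer front as the clamp shuts.
- clamp (a joint): Clamp angle, rad: 0 open, 0.9 shut. Over-centre spring: 6 to 10 N square to the handle at the grip point starts it, falling to nothing half-way (0.45); past that it snaps to the nearer end by itself.
- handle_grip (a point): Centre of the orange handle of the spring stamp, moving with it; it slides outward on a 12 mm steel rod over a blue barrel. A flat block: 14 mm thick along the jig's y, 50 mm along the slope, 42 mm outward. Below it, 48 mm are free to the barrel when home, but the trigger's steel catch stands at its -y side, top 20 mm below the block's underside.
- striker (a joint): How far the stamp's handle is drawn outward, m: 0 home, 0.034 end stop. The sear catches at 0.027: draw to about 0.031 or to the stop and let it back; it rests at 0.027 on the sear. The spring pulls back with 8 N at home and 14 N when cocked, plus 2 N of weight and about 4 N as it pushes the catch aside.
- trigger_pad (a point): Middle of the top face of the yellow trigger pad, 36 x 36 x 8 mm, to the right (-y) of the stamp; the face is parallel to the bed. Pressing it 12 to 18 mm towards the bed with 3 to 8 N fires a cocked stamp; it then springs back. Its hinge runs along the slope, 64 mm to the left of this point and 28 mm nearer the bed.
- sear (a joint): Trigger angle, rad: 0 at rest, 0.34 pressed right down; a cocked stamp fires at about 0.18. It is also pushed aside for a moment while the striker is drawn.
- sanding_block: Cork sanding block with red underside, 65 x 120 x 32 mm, loose in front of the jig, origin under its centre. Leave alone.
- screwdriver: Screwdriver lying loose to the left of the jig, 200 mm long, up to 26 mm high. Leave alone.
- brush: Brush lying loose to the right of the jig, 200 mm long, about 20 mm high. Leave alone.
- solvent: White bottle, 72 mm across, 190 mm high, standing at the left. Leave alone.
- wax: Amber jar, 80 mm across, 70 mm high, standing at the left. Leave alone.
- mallet: Hammer, 260 mm long, lying at the right. Leave alone.
- discs: Stack of red sanding discs, 124 mm across, 20 mm high, lying at the right. Leave alone.

How it is judged:
By the outcome, as a careful person would: the job done as asked, in the order asked, and still so for the second after the job is handed in, with the robot touching nothing.
It also fails if it takes over 54 s, if anything falls off the work surface, if the arm or the gripper's body presses on something with over 40 N, if the wrist force passes 120 N, or if a joint passes its speed limit or range.

## Working session

There is one attempt and no reset: what is moved stays moved. The work goes in short steps, Python scripts to look and compute and a tool call to move; the robot and the scene stay as the last step left them, time stands still between calls to the robot, and variables do not carry over. Pictures are saved under pics/ and viewed, at most 10 in all, crops included, and the job is handed in when it is done.

Besides the shell and the picture viewer there is one more tool, called in YAML: its name, and indented under it one key for each argument. jog_arm: Moves the arm, as the interface text tells. Its arguments: {"type":"object","properties":{"turn":{"type":"array"},"translation":{"type":"array"},"grip":{"type":"array"},"force":{"type":"number"}},"required":["turn","translation","grip"]}

```bash
mkdir -p pics
cat > h.py <<'E'
import numpy as np,cv2
from plant import r,cams,models
from scipy.spatial.transform import Rotation as R
def save(cam,name):
    im=cams.snapshot(cam); cv2.imwrite(f'pics/{name}.png',im[:,:,::-1]); return im
def proj(cam,P):
    c=cams.camera_params(cam); Rm=R.from_quat(c['orientation']).as_matrix() if len(np.shape(c['orientation']))==1 else np.array(c['orientation'])
    p=Rm.T@(np.array(P)-c['eye']); u,v=p[0]/-p[2],-p[1]/-p[2]; s=1+c['k1']*(u*u+v*v)
    return c['fx']*u*s+c['cx'],c['fy']*v*s+c['cy']
E
python3 - <<'E'
from h import *
np.set_printoptions(precision=4,suppress=True)
for c in ['scene','top']:
    save(c,c+'0'); print(cams.camera_params(c))
    for n in ['station','lamp_front','clamp_grip','clamp_hinge','handle_grip','trigger_pad','sanding_block','screwdriver','brush','solvent','mallet']:
        print(c,n,[(np.round(d['position'],4),round(d['p'],2)) for d in models.place_of(c,n)[:2]])
print(r.get_state())
E
```

```text
{'fx': 501.2434282331308, 'fy': 501.2434282331308, 'cx': 282.3506286377817, 'cy': 199.9124387350169, 'k1': -0.10022073140353945, 'eye': array([1.1977, 0.8735, 1.2491]), 'orientation': array([0.1167, 0.364 , 0.8786, 0.2862])}
scene station [(array([ 0.6722, -0.0815,  0.0053]), 0.77)]
scene lamp_front [(array([ 0.6166, -0.1125,  0.3   ]), 0.88)]
scene clamp_grip [(array([ 0.4949, -0.0311,  0.1177]), 0.59)]
scene clamp_hinge [(array([ 0.5695, -0.0183,  0.0743]), 0.82)]
scene handle_grip [(array([ 0.5991, -0.1157,  0.1954]), 0.72)]
scene trigger_pad [(array([ 0.5706, -0.0197,  0.074 ]), 0.46), (array([ 0.6403, -0.193 ,  0.1548]), 0.42)]
scene sanding_block []
scene screwdriver [(array([ 0.6475,  0.1511, -0.0017]), 0.73), (array([ 0.4993, -0.191 ,  0.0022]), 0.24)]
scene brush [(array([ 0.6967, -0.3086,  0.0003]), 0.57)]
scene solvent []
scene mallet [(array([ 0.4287, -0.5517, -0.0024]), 0.92)]
{'fx': 523.5853990263519, 'fy': 523.5853990263519, 'cx': 283.76336719146997, 'cy': 216.61330837540973, 'k1': 0.020470865752807724, 'eye': array([ 0.4378, -0.0114,  2.0122]), 'orientation': array([ 
[... 683 characters left out ...]
4,  0.0009]), 0.72), (array([ 0.4956, -0.0326,  0.119 ]), 0.27)]
top solvent [(array([ 0.4132,  0.5632, -0.0009]), 0.86)]
top mallet [(array([ 0.4261, -0.5477,  0.0008]), 0.63)]
{'clock': 1.2, 'q': array([ 1.1708,  0.6891, -0.1946,  1.5653,  0.1573,  0.9025, -0.2151]), 'qd': array([ 0.0001, -0.0004,  0.0008,  0.0024,  0.001 , -0.0011, -0.0003]), 'joint_torque': array([ -0.0002, -52.7496,  -1.2672, -15.3744,  -0.052 ,  -0.0006,
         0.    ]), 'tool_pos': array([ 0.2627, -0.5671,  0.2578]), 'eef_rot': array([0.9766, 0.2152, 0.    , 0.    ]), 'contact_force': array([-0.0663, -0.2926,  0.3929]), 'moment': array([ 0.0334, -0.0174,  0.0457]), 'finger_force': 0.0, 'opening': 1.0004584673475363}
```

View pics/scene0.png

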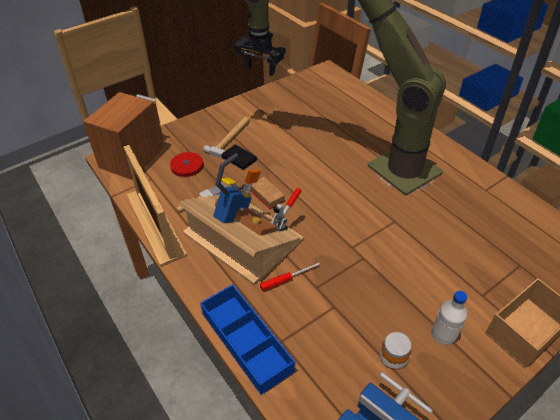

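View pics/top0.png

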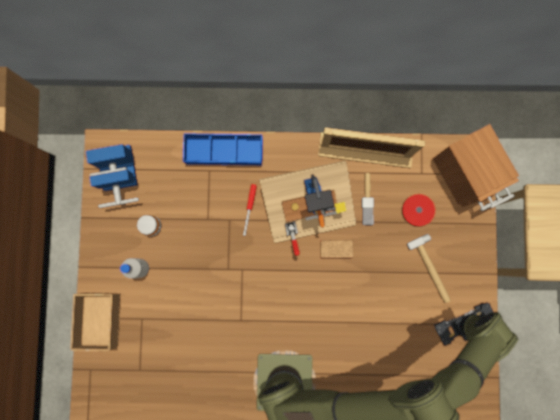

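```bash
cat >> h.py <<'E'
def jig(yaw):
    J=R.from_euler('z',yaw).as_matrix(); return J@[-.5,0,.866],J@[.866,0,.5],J[:,1],J
E
python3 - <<'E'
from h import *
from scipy.optimize import least_squares
np.set_printoptions(precision=4,suppress=True)
acc={}
for c in ['scene','top']:
  im=cams.snapshot(c)
  for n in ['station','lamp_front','clamp_grip','clamp_hinge','handle_grip','trigger_pad']:
    for d in models.place_of(c,n)[:2]: 
        if d['p']>.35: print(c,n,d['position'],round(d['p'],2))
O=np.array([.674,-.082,.002])
import sys
m=models.masks_of('top','station')[0]['pixels'].astype(np.uint8)
for yaw in (.15,.19,.23):
  o,u,y,J=jig(yaw)
  P=[O+J@[sx*.12,sy*.16,.085+sx*.0693] for sx,sy in((-1,-1),(-1,1),(1,1),(1,-1))]
  print(yaw,np.array([proj('top',p) for p in P]).round(1).tolist())
x0,y0,w,h=240,140,130,120
big=cv2.resize(im[y0:y0+h,x0:x0+w],None,fx=5,fy=5,interpolation=cv2.INTER_CUBIC)[:,:,::-1].copy()
o,u,y,J=jig(.19)
P=[O+J@[sx*.12,sy*.16,.085+sx*.0693] for sx,sy in((-1,-1),(-1,1),(1,1),(1,-1))]
pp=[tuple(int(round((a-b)*5)) for a,b in zip(proj('top',p),(x0,y0))) for p in P]
for a,b in zip(pp,pp[1:]+pp[:1]): cv2.line(big,a,b,(0,255,0),1)
H=np.array([.5665,-.0184,.0715]);
for p in (H,[.496,-.032,.118],[.6425,-.193,.1535],[.599,-.116,.1954],[.6162,-.115,.299]): cv2.circle(big,tuple(int(round((a-b)*5)) for a,b in zip(proj('top',p),(x0,y0))),4,(255,0,255),1)
cv2.imwrite('pics/crop1.png',big)
im=cams.snapshot('scene'); x0,y0,w,h=170,140,150,120
big=cv2.resize(im[y0:y0+h,x0:x0+w],None,fx=5,fy=5,interpolation=cv2.INTER_CUBIC)[:,:,::-1].copy()
for p in (H,[.496,-.032,.118],[.6425,-.193,.1535],[.599,-.116,.1954],[.6162,-.115,.299]): cv2.circle(big,tuple(int(round((a-b)*5)) for a,b in zip(proj('scene',p),(x0,y0))),4,(255,0,255),1)
cv2.imwrite('pics/crop2.png',big)
E
```

```text
scene station [0.6757, -0.0797, 0.0031] 0.76
scene lamp_front [0.6157, -0.1102, 0.3034] 0.75
scene clamp_grip [0.4966, -0.03, 0.1201] 0.68
scene clamp_grip [0.6466, 0.1527, 0.0005] 0.39
scene clamp_hinge [0.5655, -0.0175, 0.0738] 0.74
scene handle_grip [0.4261, -0.555, -0.0041] 0.67
scene handle_grip [0.5995, -0.1171, 0.1984] 0.56
scene trigger_pad [0.6407, -0.1938, 0.1589] 0.47
top lamp_front [0.6184, -0.1144, 0.2992] 0.96
top clamp_grip [0.4972, -0.0318, 0.1179] 0.74
top clamp_grip [0.5978, -0.117, 0.1985] 0.46
top clamp_hinge [0.564, -0.015, 0.0727] 0.82
top handle_grip [0.5957, -0.1171, 0.1968] 0.51
top trigger_pad [0.6432, -0.1908, 0.1515] 0.64
top trigger_pad [0.5811, 0.5244, 0.0029] 0.54
0.15 [[354.5, 228.3], [271.2, 239.4], [261.2, 171.3], [349.6, 159.5]]
0.19 [[355.4, 226.5], [272.7, 240.9], [260.2, 173.3], [348.0, 158.0]]
0.23 [[356.3, 224.6], [274.3, 242.3], [259.2, 175.3], [346.3, 156.5]]
```

View pics/crop1.png

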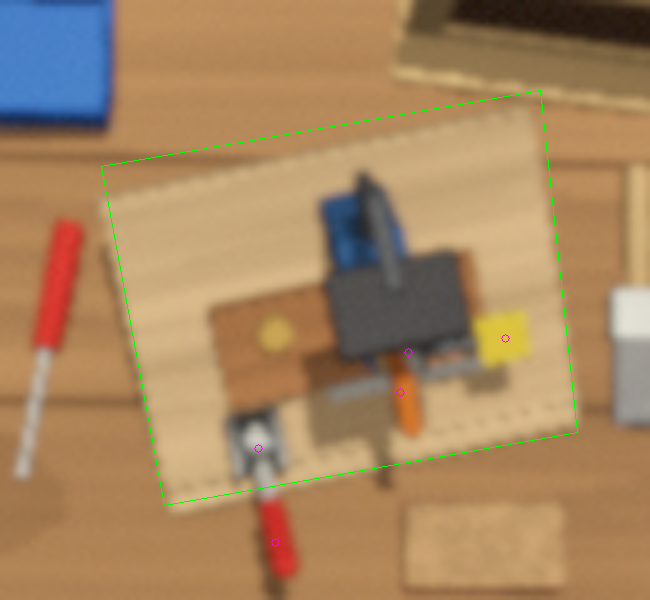

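View pics/crop2.png

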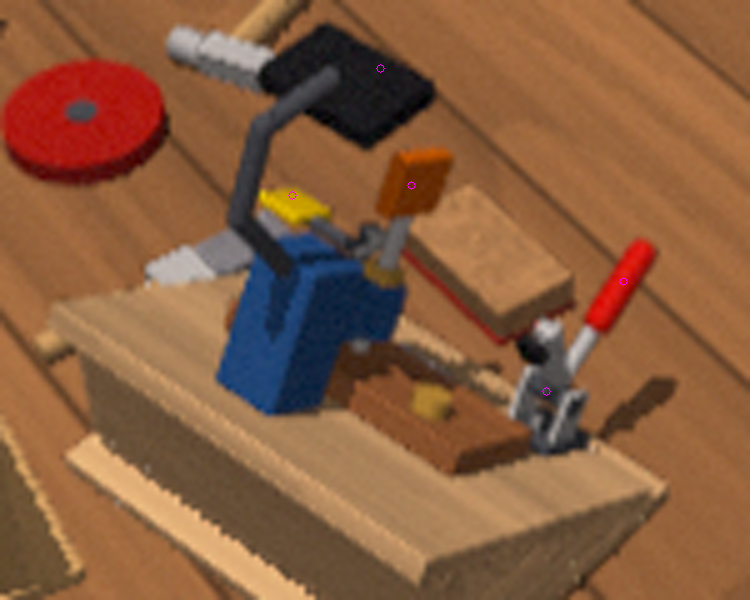

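```bash
cat >> h.py <<'E'
YAW=.21
o,u,y,J=jig(YAW)
H=np.array([.5657,-.0173,.072]);S=np.array([.5981,-.1165,.197]);T=np.array([.6424,-.1927,.154])
def rot(x,z): z=z/np.linalg.norm(z); yy=np.cross(z,x); yy/=np.linalg.norm(yy); return np.c_[np.cross(yy,z),yy,z]
DOWN=rot(J[:,1],np.array([0,0,-1.])); STAMP=rot(u,-o)
def rel(*targets):
    s=r.get_state(); q=R.from_quat(s['eef_rot'])
    print('t',round(s['clock'],2),'pos',np.round(s['tool_pos'],4),'F',np.round(s['contact_force'],1),'op',round(s['opening'],3))
    for p,M in targets:
        print('turn',(q.inv()*R.from_matrix(M)).as_rotvec().round(3).tolist(),'trans',q.inv().apply(np.array(p)-s['tool_pos']).round(4).tolist())
E
python3 - <<'E'
from h import *
print(o,u,y,DOWN,STAMP)
rel((H+J@[-.139,0,.15],DOWN))
E
```

```text
[-0.48901546 -0.10422995  0.866     ] [0.84697477 0.18052627 0.5       ] [-0.2084599   0.97803091  0.        ] [[-0.2084599   0.97803091  0.        ]
 [ 0.97803091  0.2084599   0.        ]
 [ 0.          0.         -1.        ]] [[ 8.46993406e-01  2.08459900e-01  4.89026216e-01]
 [ 1.80530245e-01 -9.78030915e-01  1.04232243e-01]
 [ 5.00011000e-01  1.38780931e-17 -8.66019053e-01]]
t 2.0 pos [ 0.2627 -0.5671  0.2577] F [ 0.7 -0.  -0.7] op 0.999
turn [0.0, 0.0, -1.347] trans [0.3705, -0.4024, 0.0357]
```

jog_arm:
  turn:
    - [0, 0, -0.15]
    - [0, 0, -0.3]
    - [0, 0, -0.45]
    - [0, 0, -0.6]
    - [0, 0, -0.75]
    - [0, 0, -0.9]
    - [0, 0, -1.05]
    - [0, 0, -1.2]
    - [0, 0, -1.347]
    - [0, 0, -1.347]
    - [0, 0, -1.347]
    - [0, 0, -1.347]
  translation:
    - [0.037, -0.04, 0.003]
    - [0.074, -0.08, 0.006]
    - [0.111, -0.121, 0.01]
    - [0.148, -0.161, 0.014]
    - [0.185, -0.201, 0.018]
    - [0.222, -0.241, 0.021]
    - [0.259, -0.282, 0.025]
    - [0.296, -0.322, 0.03]
    - [0.333, -0.362, 0.033]
    - [0.3705, -0.4024, 0.0357]
    - [0.3705, -0.4024, 0.0357]
    - [0.3705, -0.4024, 0.0357]
  grip: [1, 1, 1, 1, 1, 1, 1, 1, 1, 1, 1, 1]
  force: 20

```text
clock: 3.5
tool_pos: [0.4295, -0.0468, 0.222]
eef_rot: [0.629, 0.777, -0.001, 0.0]
contact_force: [-0.7, -0.2, -0.0]
opening: 0.005
finger_force: 0.0
```

Run:
```python
from h import *
rel((H+J@[-.139,0,.15],DOWN),(H+J@[-.139,0,.059],DOWN),(H+J@[-.084,0,.081],DOWN),(H+J@[-.05,0,.084],DOWN))
cams.snapshot('scene');print(models.place_of('scene','clamp_grip')[:2])
```

```text
t 3.5 pos [ 0.4295 -0.0468  0.222 ] F [-0.7 -0.2 -0. ] op 0.005
turn [-0.001, 0.001, -0.0] trans [0.0005, 0.0004, -0.0]
turn [-0.001, 0.001, -0.0] trans [0.0006, 0.0004, 0.091]
turn [-0.001, 0.001, -0.0] trans [0.0005, 0.0554, 0.069]
turn [-0.001, 0.001, -0.0] trans [0.0005, 0.0894, 0.0659]
[{'position': [0.4962, -0.0329, 0.1227], 'p': 0.73}]
```

jog_arm:
  turn:
    - [0, 0, 0]
    - [0, 0, 0]
    - [0, 0, 0]
    - [0, 0, 0]
    - [0, 0, 0]
    - [0, 0, 0]
    - [0, 0, 0]
    - [0, 0, 0]
    - [0, 0, 0]
    - [0, 0, 0]
    - [0, 0, 0]
    - [0, 0, 0]
    - [0, 0, 0]
    - [0, 0, 0]
    - [0, 0, 0]
    - [0, 0, 0]
    - [0, 0, 0]
  translation:
    - [0, 0, 0.045]
    - [0, 0, 0.09]
    - [0, 0, 0.09]
    - [0, 0.008, 0.09]
    - [0, 0.016, 0.089]
    - [0, 0.024, 0.086]
    - [0, 0.031, 0.083]
    - [0, 0.038, 0.079]
    - [0, 0.045, 0.075]
    - [0, 0.052, 0.071]
    - [0, 0.059, 0.069]
    - [0, 0.066, 0.068]
    - [0, 0.073, 0.067]
    - [0, 0.08, 0.066]
    - [0, 0.086, 0.066]
    - [0, 0.09, 0.066]
    - [0, 0.09, 0.066]
  grip: [1, 1, 1, 1, 1, 1, 1, 1, 1, 1, 1, 1, 1, 1, 1, 1, 1]

```text
clock: 5.72
tool_pos: [0.4688, -0.0385, 0.1525]
eef_rot: [0.629, 0.776, -0.043, -0.028]
contact_force: [-84.7, -6.1, 66.0]
opening: 0.004
finger_force: 48.3
```

Run:
```python
from h import *
rel((H+J@[-.139,0,.15],DOWN))
im=save('scene','s2');print(models.place_of('scene','clamp_grip')[:2])
cams.snapshot('top');print(models.place_of('top','clamp_grip')[:2])
print('shut expect',H+J@[-.085*np.sin(.084),0,.085*np.cos(.084)])
```

```text
t 5.72 pos [ 0.4688 -0.0385  0.1525] F [-84.7  -6.1  66. ] op 0.004
turn [-0.103, 0.01, -0.002] trans [-0.0002, -0.0467, -0.065]
[{'position': [0.6547, -0.502, -0.0016], 'p': 0.71}, {'position': [0.5026, -0.028, 0.1282], 'p': 0.66}]
[{'position': [0.6576, -0.5011, 0.0026], 'p': 0.68}, {'position': [0.5016, -0.1893, -0.0021], 'p': 0.42}]
shut expect [ 0.55872507 -0.01878665  0.1567003 ]
```

jog_arm:
  turn:
    - [0, 0, 0]
    - [0, 0, 0]
    - [0, 0, 0]
    - [0, 0, 0]
    - [0, 0, 0]
  translation:
    - [0, -0.03, 0]
    - [0, -0.06, 0]
    - [0, -0.09, 0]
    - [0, -0.09, -0.05]
    - [0, -0.09, -0.08]
  grip: [1, 1, 1, 1, 1]

```text
clock: 6.55
tool_pos: [0.4301, -0.0461, 0.2382]
eef_rot: [0.629, 0.777, 0.001, 0.001]
contact_force: [0.1, -0.2, 0.2]
opening: 0.003
finger_force: 0.0
```

Run:
```python
from h import *
for c in('scene','top'):
    im=save(c,c+'3')
    for n in('clamp_grip','clamp_hinge','station'):print(c,n,[(d['position'],round(d['p'],2)) for d in models.place_of(c,n)[:2]])
cv2.imwrite('pics/crop3.png',np.hstack([cv2.resize(cv2.imread('pics/scene3.png')[140:280,170:320],None,fx=2.6,fy=2.6),cv2.resize(cv2.imread('pics/top3.png')[140:280,230:380],None,fx=2.6,fy=2.6)]))
def g(a): return J@[-.085*np.sin(a),0,.085*np.cos(a)]
rel((H+g(.984)+.1*o,STAMP),(H+g(.984),STAMP))
```

```text
scene clamp_grip [([0.496, -0.0318, 0.1181], 0.51)]
scene clamp_hinge [([0.569, -0.0185, 0.0737], 0.6)]
scene station [([0.6733, -0.0808, 0.0071], 0.59)]
top clamp_grip [([0.4949, -0.032, 0.1183], 0.56)]
top clamp_hinge [([0.5631, -0.0144, 0.0706], 0.59)]
top station [([0.673, -0.0806, 0.0022], 0.77), ([0.6945, -0.3072, -0.0007], 0.58)]
t 6.95 pos [ 0.4292 -0.0462  0.2351] F [-0.2 -0.8  0.2] op 0.006
turn [-0.412, 0.412, 1.531] trans [-0.0002, 0.0188, 0.0294]
turn [-0.412, 0.412, 1.531] trans [-0.0002, 0.0689, 0.1159]
```

View pics/crop3.png

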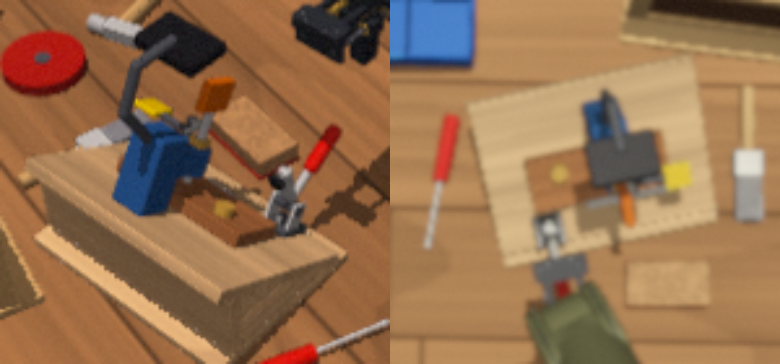

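jog_arm:
  turn:
    - [-0.041, 0.041, 0.153]
    - [-0.082, 0.082, 0.306]
    - [-0.124, 0.124, 0.459]
    - [-0.165, 0.165, 0.612]
    - [-0.206, 0.206, 0.766]
    - [-0.247, 0.247, 0.919]
    - [-0.288, 0.288, 1.072]
    - [-0.33, 0.33, 1.225]
    - [-0.371, 0.371, 1.378]
    - [-0.412, 0.412, 1.531]
    - [-0.412, 0.412, 1.531]
    - [-0.412, 0.412, 1.531]
  translation:
    - [0, 0.002, 0.003]
    - [0, 0.004, 0.006]
    - [0, 0.006, 0.009]
    - [0, 0.008, 0.012]
    - [0, 0.009, 0.015]
    - [0, 0.011, 0.018]
    - [0, 0.013, 0.021]
    - [0, 0.015, 0.024]
    - [0, 0.017, 0.027]
    - [0, 0.019, 0.029]
    - [0, 0.019, 0.029]
    - [0, 0.019, 0.029]
  grip: [0.4, 0.4, 0.4, 0.4, 0.4, 0.4, 0.4, 0.4, 0.4, 0.4, 0.4, 0.4]

```text
clock: 8.45
tool_pos: [0.4271, -0.0396, 0.1922]
eef_rot: [0.945, 0.292, 0.142, -0.038]
contact_force: [-1.0, 1.1, -2.5]
opening: 0.598
finger_force: 0.0
```

Run:
```python
from h import *
def g(a): return J@[-.085*np.sin(a),0,.085*np.cos(a)]
print(r.get_state()['q'])
rel(*[(H+g(.984-a),STAMP) for a in (0,0,.1,.2,.3,.4,.5,.6,.7)])
```

```text
[ 0.74449891  0.72843977 -1.0396985   2.37524108  1.49951781  0.47435123
 -2.46182148]
t 8.45 pos [ 0.4271 -0.0396  0.1922] F [-1.   1.1 -2.5] op 0.598
turn [-0.145, 0.223, 0.362] trans [0.0376, 0.0321, 0.0882]
turn [-0.145, 0.223, 0.362] trans [0.0376, 0.0321, 0.0882]
turn [-0.145, 0.223, 0.362] trans [0.044, 0.0341, 0.0831]
turn [-0.145, 0.223, 0.362] trans [0.0509, 0.0363, 0.0786]
turn [-0.145, 0.223, 0.362] trans [0.0581, 0.0387, 0.0749]
turn [-0.145, 0.223, 0.362] trans [0.0656, 0.0414, 0.0719]
turn [-0.145, 0.223, 0.362] trans [0.0734, 0.0442, 0.0698]
turn [-0.145, 0.223, 0.362] trans [0.0812, 0.0472, 0.0685]
turn [-0.145, 0.223, 0.362] trans [0.0891, 0.0502, 0.068]
```

```bash
cat >> h.py <<'E'
STAMP2=rot(-u,-o)
DOWN2=rot(-J[:,0],np.array([0,0,-1.]))
def g(a): return J@[-.085*np.sin(a),0,.085*np.cos(a)]
E
python3 - <<'E'
from h import *
P=np.array([.47,-.04,.25])
rel((P,DOWN2),(P,DOWN),(P,STAMP2),(P,STAMP))
E
```

```text
t 8.45 pos [ 0.4271 -0.0396  0.1922] F [-1.   1.1 -2.5] op 0.598
turn [0.408, -0.065, -2.725] trans [0.0505, 0.0251, -0.0448]
turn [0.184, -0.253, -1.172] trans [0.0505, 0.0251, -0.0448]
turn [-0.313, -0.203, -2.756] trans [0.0505, 0.0251, -0.0448]
turn [-0.145, 0.223, 0.362] trans [0.0505, 0.0251, -0.0448]
```

jog_arm:
  turn:
    - [0.02, -0.03, -0.15]
    - [0.05, -0.07, -0.3]
    - [0.08, -0.1, -0.45]
    - [0.1, -0.13, -0.6]
    - [0.12, -0.17, -0.75]
    - [0.15, -0.2, -0.9]
    - [0.17, -0.23, -1.05]
    - [0.184, -0.253, -1.172]
    - [0.184, -0.253, -1.172]
  translation:
    - [0.01, 0.005, -0.01]
    - [0.02, 0.01, -0.02]
    - [0.03, 0.015, -0.03]
    - [0.04, 0.02, -0.04]
    - [0.05, 0.025, -0.045]
    - [0.05, 0.025, -0.045]
    - [0.05, 0.025, -0.045]
    - [0.05, 0.025, -0.045]
    - [0.05, 0.025, -0.045]
  grip: [0.4, 0.4, 0.4, 0.4, 0.4, 0.4, 0.4, 0.4, 0.4]

```text
clock: 9.57
tool_pos: [0.4693, -0.0391, 0.2496]
eef_rot: [0.628, 0.778, 0.001, -0.002]
contact_force: [0.1, -0.0, -0.5]
opening: 0.6
finger_force: 0.0
```

Run:
```python
from h import *
P=H+g(.984)+.1*o+np.array([.03,0,.03])
print(r.get_state()['q'])
rel((P,STAMP2),(P,DOWN))
```

```text
[ 0.72005877  0.82797504 -1.32643429  1.99559657  0.91745401  1.11152872
 -0.80911196]
t 9.57 pos [ 0.4693 -0.0391  0.2496] F [ 0.1 -0.  -0.5] op 0.6
turn [-0.407, -0.415, -1.53] trans [-0.0052, 0.0074, 0.0139]
turn [-0.001, -0.004, 0.003] trans [-0.0052, 0.0074, 0.0139]
```

jog_arm:
  turn:
    - [-0.041, -0.041, -0.153]
    - [-0.082, -0.082, -0.306]
    - [-0.124, -0.124, -0.459]
    - [-0.165, -0.165, -0.612]
    - [-0.206, -0.206, -0.766]
    - [-0.247, -0.247, -0.919]
    - [-0.288, -0.29, -1.072]
    - [-0.33, -0.335, -1.225]
    - [-0.371, -0.375, -1.378]
    - [-0.407, -0.415, -1.53]
    - [-0.407, -0.415, -1.53]
    - [-0.407, -0.415, -1.53]
  translation:
    - [0, 0, 0]
    - [0, 0, 0]
    - [0, 0, 0]
    - [0, 0, 0]
    - [0, 0, 0]
    - [-0.005, 0.007, 0.007]
    - [-0.005, 0.007, 0.014]
    - [-0.005, 0.007, 0.014]
    - [-0.005, 0.007, 0.014]
    - [-0.005, 0.007, 0.014]
    - [-0.005, 0.007, 0.014]
    - [-0.005, 0.007, 0.014]
  grip: [0.4, 0.4, 0.4, 0.4, 0.4, 0.4, 0.4, 0.4, 0.4, 0.4, 0.4, 0.4]

```text
clock: 11.08
tool_pos: [0.4775, -0.0431, 0.2364]
eef_rot: [-0.1, 0.961, 0.027, 0.258]
contact_force: [-0.9, 0.4, -0.6]
opening: 0.601
finger_force: 0.0
```

Run:
```python
from h import *
print(r.get_state()['q'])
rel(*[(H+g(.984-a),STAMP2) for a in (0,.1,.2,.3,.4,.5,.6,.7)])
```

```text
[ 0.86882655  0.84845611 -1.41954915  2.42394133  1.7870829   0.84627812
  0.00403755]
t 11.07 pos [ 0.4775 -0.0431  0.2364] F [-0.9  0.4 -0.6] op 0.601
turn [-0.002, 0.001, -0.003] trans [0.0407, 0.007, 0.112]
turn [-0.002, 0.001, -0.003] trans [0.033, 0.007, 0.1086]
turn [-0.002, 0.001, -0.003] trans [0.0249, 0.007, 0.106]
turn [-0.002, 0.001, -0.003] trans [0.0166, 0.007, 0.1043]
turn [-0.002, 0.001, -0.003] trans [0.0081, 0.007, 0.1034]
turn [-0.002, 0.001, -0.003] trans [-0.0004, 0.0071, 0.1033]
turn [-0.002, 0.001, -0.003] trans [-0.0089, 0.0071, 0.104]
turn [-0.002, 0.001, -0.003] trans [-0.0172, 0.0071, 0.1056]
```

jog_arm:
  turn:
    - [0, 0, 0]
    - [0, 0, 0]
    - [0, 0, 0]
    - [0, 0, 0]
    - [0, 0, 0]
    - [0, 0, 0]
  translation:
    - [0.02, 0.007, 0.02]
    - [0.041, 0.007, 0.045]
    - [0.041, 0.007, 0.07]
    - [0.041, 0.007, 0.095]
    - [0.041, 0.007, 0.112]
    - [0.041, 0.007, 0.112]
  grip: [0.4, 0.4, 0.4, 0.4, 0.4, 0.4]

```text
clock: 11.82
tool_pos: [0.4966, -0.0316, 0.1182]
eef_rot: [-0.1, 0.961, 0.027, 0.257]
contact_force: [0.1, -0.2, -0.7]
opening: 0.6
finger_force: 0.0
```

Run:
```python
from h import *
print(r.get_state()['q'])
rel(*[(H+g(.984-a),STAMP2) for a in (0,.1,.2,.3,.4,.5,.6,.7)])
```

```text
[ 0.71569971  1.16670287 -1.29084824  2.47265253  2.10956306  1.11060588
 -0.1823804 ]
t 11.82 pos [ 0.4966 -0.0316  0.1182] F [ 0.1 -0.2 -0.7] op 0.6
turn [-0.001, -0.0, -0.002] trans [-0.0003, -0.0005, -0.0008]
turn [-0.001, -0.0, -0.002] trans [-0.0081, -0.0005, -0.0042]
turn [-0.001, -0.0, -0.002] trans [-0.0161, -0.0004, -0.0068]
turn [-0.001, -0.0, -0.002] trans [-0.0245, -0.0004, -0.0086]
turn [-0.001, -0.0, -0.002] trans [-0.0329, -0.0004, -0.0095]
turn [-0.001, -0.0, -0.002] trans [-0.0414, -0.0004, -0.0096]
turn [-0.001, -0.0, -0.002] trans [-0.0499, -0.0004, -0.0089]
turn [-0.001, -0.0, -0.002] trans [-0.0582, -0.0004, -0.0073]
```

jog_arm:
  turn:
    - [0, 0, 0]
    - [0, 0, 0]
    - [0, 0, 0]
    - [0, 0, 0]
    - [0, 0, 0]
    - [0, 0, 0]
    - [0, 0, 0]
    - [0, 0, 0]
    - [0, 0, 0]
    - [0, 0, 0]
    - [0, 0, 0]
  translation:
    - [0, 0, 0]
    - [0, 0, 0]
    - [0, 0, 0]
    - [-0.008, 0, -0.004]
    - [-0.016, 0, -0.007]
    - [-0.0245, 0, -0.0085]
    - [-0.033, 0, -0.0095]
    - [-0.0415, 0, -0.0095]
    - [-0.05, 0, -0.009]
    - [-0.058, 0, -0.0075]
    - [-0.058, 0, -0.0075]
  grip: [1, 1, 1, 1, 1, 1, 1, 1, 1, 1, 1]
  force: 20

```text
clock: 13.2
tool_pos: [0.545, -0.0222, 0.1567]
eef_rot: [-0.101, 0.96, 0.026, 0.261]
contact_force: [4.0, -2.8, 1.2]
opening: 0.224
finger_force: 20.0
```

jog_arm:
  turn:
    - [0, 0, 0]
    - [0, 0, 0]
    - [0, 0, 0]
    - [0, 0, 0]
    - [0, 0, 0]
    - [0, 0, 0]
  translation:
    - [0, 0, 0]
    - [0, 0, 0]
    - [0, 0, 0]
    - [0, 0, -0.03]
    - [0, 0, -0.07]
    - [0, 0, -0.11]
  grip: [0.5, 0.5, 0.5, 0.5, 0.5, 0.5]

```text
clock: 13.95
tool_pos: [0.4867, -0.0331, 0.2503]
eef_rot: [-0.102, 0.96, 0.027, 0.258]
contact_force: [-0.2, -0.4, 0.4]
opening: 0.499
finger_force: 0.0
```

Run:
```python
from h import *
for c in('scene','top'):
    im=save(c,c+'4')
    for n in('clamp_grip','handle_grip','trigger_pad','lamp_front'):print(c,n,[(d['position'],round(d['p'],2)) for d in models.place_of(c,n)[:2]])
print('shut',H+g(.084), 'half', H+g(.534))
cv2.imwrite('pics/crop4.png',cv2.resize(cv2.imread('pics/scene4.png')[140:280,170:320],None,fx=4,fy=4))
rel((S+.1*o,STAMP2),(S,STAMP2))
```

```text
scene clamp_grip [([0.6974, -0.3103, 0.0005], 0.7)]
scene handle_grip [([0.6016, -0.115, 0.1957], 0.74)]
scene trigger_pad [([0.6418, -0.1951, 0.1536], 0.71)]
scene lamp_front [([0.6176, -0.11, 0.3016], 0.85)]
top clamp_grip [([0.5611, -0.0147, 0.1561], 0.52)]
top handle_grip []
top trigger_pad [([0.4148, 0.561, 0.002], 0.68), ([0.6429, -0.1924, 0.1511], 0.59)]
top lamp_front [([0.6172, -0.1154, 0.2998], 0.71)]
shut [ 0.55872507 -0.01878665  0.1567003 ] half [ 0.52338711 -0.02631867  0.14516613]
t 14.45 pos [ 0.4877 -0.0335  0.2489] F [ 0.8 -0.1  0.3] op 0.502
turn [-0.0, 0.0, 0.001] trans [-0.0526, -0.1043, -0.0097]
turn [-0.0, 0.0, 0.001] trans [-0.0525, -0.1043, 0.0903]
```

View pics/crop4.png

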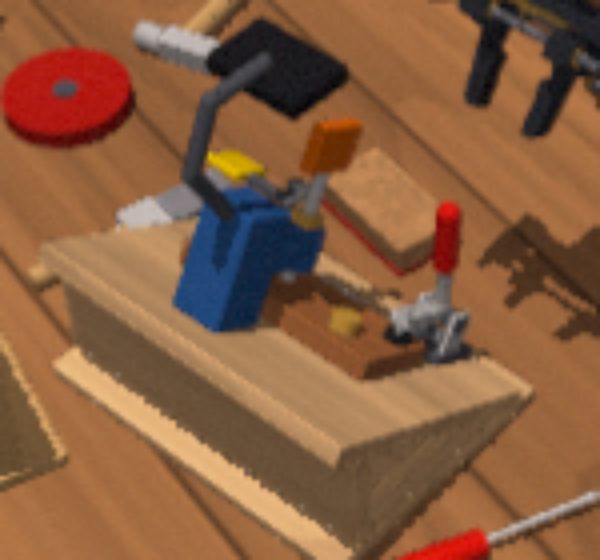

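jog_arm:
  turn:
    - [0, 0, 0]
    - [0, 0, 0]
    - [0, 0, 0]
    - [0, 0, 0]
    - [0, 0, 0]
    - [0, 0, 0]
    - [0, 0, 0]
    - [0, 0, 0]
  translation:
    - [-0.01, -0.05, -0.01]
    - [-0.03, -0.105, -0.01]
    - [-0.0525, -0.105, -0.01]
    - [-0.0525, -0.105, 0.01]
    - [-0.0525, -0.105, 0.035]
    - [-0.0525, -0.105, 0.06]
    - [-0.0525, -0.105, 0.089]
    - [-0.0525, -0.105, 0.089]
  grip: [0.5, 0.5, 0.5, 0.5, 0.5, 0.5, 0.5, 0.5]

```text
clock: 15.45
tool_pos: [0.5972, -0.1172, 0.1969]
eef_rot: [-0.102, 0.961, 0.027, 0.257]
contact_force: [-0.3, 1.1, 0.2]
opening: 0.5
finger_force: 0.0
```

Run:
```python
from h import *
im=save('scene','s5'); rel((S,STAMP2))
print([(d['position'],round(d['p'],2)) for d in models.place_of('scene','handle_grip')[:2]])
cv2.imwrite('pics/crop5.png',cv2.resize(im[140:260,190:310,::-1],None,fx=5,fy=5))
```

```text
t 15.5 pos [ 0.5972 -0.1171  0.1983] F [0.3 0.1 0.1] op 0.504
turn [0.0, -0.0, 0.001] trans [-0.0002, 0.0004, 0.0016]
[([0.6002, -0.1181, 0.1962], 0.49)]
```

View pics/crop5.png

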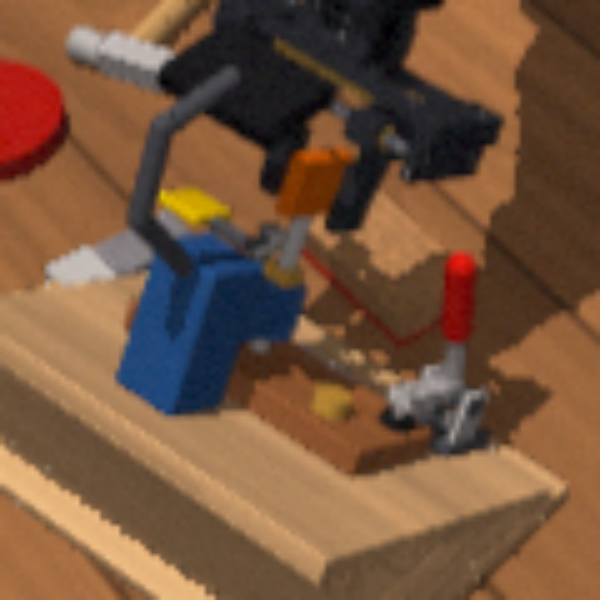

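The picture shows the fingers straddling the orange handle (about pixel 315,185), with the red handle upright and shut at (460,295). Close and draw.

jog_arm:
  turn:
    - [0, 0, 0]
    - [0, 0, 0]
    - [0, 0, 0]
    - [0, 0, 0]
    - [0, 0, 0]
    - [0, 0, 0]
    - [0, 0, 0]
    - [0, 0, 0]
    - [0, 0, 0]
    - [0, 0, 0]
  translation:
    - [0, 0, 0]
    - [0, 0, 0]
    - [0, 0, 0]
    - [0, 0, 0]
    - [0, 0, -0.006]
    - [0, 0, -0.012]
    - [0, 0, -0.018]
    - [0, 0, -0.024]
    - [0, 0, -0.03]
    - [0, 0, -0.03]
  grip: [1, 1, 1, 1, 1, 1, 1, 1, 1, 1]
  force: 50

```text
clock: 16.8
tool_pos: [0.5835, -0.121, 0.2247]
eef_rot: [-0.101, 0.96, 0.027, 0.258]
contact_force: [10.1, 2.2, -13.1]
opening: 0.154
finger_force: 50.0
```

Run:
```python
from h import *
rel((S,STAMP2),(S+.034*o,STAMP2)); s=r.get_state(); print('drawn',(s['tool_pos']-[.5972,-.1171,.1975])@o,'F along o',s['contact_force']@o)
```

```text
t 16.8 pos [ 0.5835 -0.121   0.2247] F [ 10.1   2.2 -13.1] op 0.154
turn [-0.001, 0.002, 0.001] trans [0.0007, 0.0014, 0.0316]
turn [-0.001, 0.002, 0.001] trans [0.0006, 0.0014, -0.0024]
drawn 0.030647870917144486 F along o -16.539971064230105
```

jog_arm:
  turn:
    - [0, 0, 0]
    - [0, 0, 0]
    - [0, 0, 0]
    - [0, 0, 0]
  translation:
    - [0, 0, -0.002]
    - [0, 0, -0.004]
    - [0, 0, -0.006]
    - [0, 0, -0.006]
  grip: [1, 1, 1, 1]

```text
clock: 17.3
tool_pos: [0.5809, -0.1217, 0.2293]
eef_rot: [-0.101, 0.96, 0.027, 0.258]
contact_force: [12.5, 3.9, -16.6]
opening: 0.156
finger_force: 50.0
```

Run:
```python
from h import *
rel((S,STAMP2)); s=r.get_state(); print('drawn',(s['tool_pos']-[.5972,-.1171,.1975])@o,'F along o',s['contact_force']@o)
```

```text
t 17.3 pos [ 0.5809 -0.1217  0.2293] F [ 12.5   3.9 -16.6] op 0.156
turn [-0.0, 0.001, 0.0] trans [0.0007, 0.0015, 0.0369]
drawn 0.035951445192064974 F along o -20.859326323065925
```

jog_arm:
  turn:
    - [0, 0, 0]
    - [0, 0, 0]
    - [0, 0, 0]
    - [0, 0, 0]
    - [0, 0, 0]
  translation:
    - [0, 0, 0.003]
    - [0, 0, 0.005]
    - [0, 0, 0.007]
    - [0, 0, 0.009]
    - [0, 0, 0.009]
  grip: [1, 1, 1, 1, 1]

```text
clock: 17.92
tool_pos: [0.5845, -0.1208, 0.2228]
eef_rot: [-0.102, 0.96, 0.026, 0.258]
contact_force: [1.3, -0.9, -0.2]
opening: 0.156
finger_force: 50.0
```

Run:
```python
from h import *
rel((S,STAMP2)); s=r.get_state(); print('drawn',(s['tool_pos']-[.5972,-.1171,.1975])@o,'F along o',s['contact_force']@o)
```

```text
t 17.93 pos [ 0.5845 -0.1208  0.2228] F [ 1.3 -0.9 -0.2] op 0.156
turn [-0.002, 0.002, 0.001] trans [0.0007, 0.0014, 0.0294]
drawn 0.028512646725786368 F along o -0.7191562856328693
```

Force is gone: it rests on the sear. Release and withdraw outward.

jog_arm:
  turn:
    - [0, 0, 0]
    - [0, 0, 0]
    - [0, 0, 0]
    - [0, 0, 0]
    - [0, 0, 0]
    - [0, 0, 0]
    - [0, 0, 0]
    - [0, 0, 0]
  translation:
    - [0, 0, 0]
    - [0, 0, 0]
    - [0, 0, 0]
    - [0, 0, -0.02]
    - [0, 0, -0.05]
    - [0, 0, -0.08]
    - [0.03, 0, -0.1]
    - [0.05, 0, -0.12]
  grip: [0.5, 0.5, 0.5, 0.5, 0.5, 0.5, 0.5, 0.5]

```text
clock: 18.92
tool_pos: [0.4817, -0.1421, 0.3013]
eef_rot: [-0.102, 0.961, 0.026, 0.258]
contact_force: [-0.2, -0.3, 0.0]
opening: 0.502
finger_force: 0.0
```

Run:
```python
from h import *
for c in('scene','top'):
    im=save(c,c+'6')
    for n in('handle_grip','trigger_pad'):print(c,n,[(d['position'],round(d['p'],2)) for d in models.place_of(c,n)[:2]])
print('cocked',S+.027*o, r.get_state()['q'])
# tool leaning to -y by 20 deg
a=np.radians(22)
z=-(np.cos(a)*o-np.sin(a)*y)
for sg in (1,-1):
    M=rot(sg*y,z)
    rel((T+.1*o-.08*y,M))
im=cv2.imread('pics/scene6.png');cv2.imwrite('pics/crop6.png',cv2.resize(im[140:260,190:310],None,fx=5,fy=5))
```

```text
scene handle_grip [([0.5841, -0.1208, 0.2206], 0.53)]
scene trigger_pad [([0.64, -0.1947, 0.157], 0.63)]
top handle_grip [([0.5835, -0.1182, 0.2204], 0.56)]
top trigger_pad [([0.6426, -0.1898, 0.151], 0.63)]
cocked [ 0.58489658 -0.11931421  0.220382  ] [ 1.1838866   0.69186002 -1.37281065  2.23046821  1.36040896  0.55024126
  0.68720368]
t 19.23 pos [ 0.4843 -0.1417  0.3016] F [0.1 0.5 0.6] op 0.498
turn [-0.3, 0.304, 1.551] trans [-0.0505, -0.1627, 0.1002]
t 19.23 pos [ 0.4843 -0.1417  0.3016] F [0.1 0.5 0.6] op 0.498
turn [-0.304, -0.3, -1.548] trans [-0.0505, -0.1627, 0.1002]
```

View pics/crop6.png

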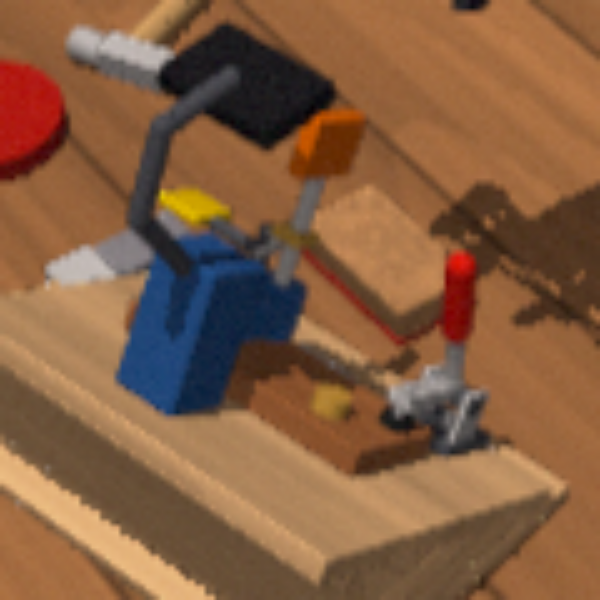

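jog_arm:
  turn:
    - [0, 0, 0]
    - [0, 0, 0]
    - [0, 0, 0]
    - [-0.03, 0.03, 0.155]
    - [-0.06, 0.06, 0.31]
    - [-0.09, 0.09, 0.465]
    - [-0.12, 0.12, 0.62]
    - [-0.15, 0.15, 0.775]
    - [-0.18, 0.18, 0.93]
    - [-0.21, 0.21, 1.085]
    - [-0.24, 0.24, 1.24]
    - [-0.27, 0.27, 1.395]
    - [-0.3, 0.304, 1.551]
    - [-0.3, 0.304, 1.551]
  translation:
    - [0, -0.055, 0]
    - [0, -0.11, 0]
    - [0, -0.15, 0]
    - [0, -0.16, 0.005]
    - [0, -0.16, 0.01]
    - [0, -0.16, 0.015]
    - [0, -0.16, 0.02]
    - [0, -0.16, 0.02]
    - [0, -0.16, 0.02]
    - [0, -0.16, 0.02]
    - [0, -0.16, 0.02]
    - [0, -0.16, 0.02]
    - [0, -0.16, 0.02]
    - [0, -0.16, 0.02]
  grip: [1, 1, 1, 1, 1, 1, 1, 1, 1, 1, 1, 1, 1, 1]
  force: 20

```text
clock: 20.98
tool_pos: [0.5269, -0.297, 0.2832]
eef_rot: [0.558, 0.768, 0.313, 0.016]
contact_force: [0.5, -0.0, 0.7]
opening: 0.001
finger_force: 0.0
```

```bash
cat >> h.py <<'E'
T=np.array([.642,-.193,.154])
a=np.radians(22); zt=-(np.cos(a)*o-np.sin(a)*y); TM=rot(y,zt)
C=T+.0034*o+.002*y-.019*zt
E
python3 - <<'E'
from h import *
print(r.get_state()['q'])
rel((C+.08*o-.05*y,TM),(C+.012*o,TM),(C,TM),(C-.016*o-.005*y,TM))
E
```

```text
[ 1.32816715  0.97301433 -1.2188481   1.64757229  0.36894797  0.8496172
  0.52085839]
t 20.98 pos [ 0.5269 -0.297   0.2832] F [ 0.5 -0.   0.7] op 0.001
turn [-0.002, 0.001, -0.0] trans [-0.0082, 0.0518, 0.0807]
turn [-0.002, 0.001, -0.0] trans [0.0127, 0.0519, 0.1625]
turn [-0.002, 0.001, -0.0] trans [0.0082, 0.0519, 0.1736]
turn [-0.002, 0.001, -0.0] trans [-0.0024, 0.052, 0.1866]
```

jog_arm:
  turn:
    - [0, 0, 0]
    - [0, 0, 0]
    - [0, 0, 0]
    - [0, 0, 0]
    - [0, 0, 0]
    - [0, 0, 0]
  translation:
    - [-0.004, 0.03, 0.04]
    - [-0.008, 0.052, 0.08]
    - [0, 0.052, 0.12]
    - [0.0125, 0.052, 0.15]
    - [0.0125, 0.052, 0.1625]
    - [0.0125, 0.052, 0.1625]
  grip: [1, 1, 1, 1, 1, 1]

```text
clock: 21.72
tool_pos: [0.627, -0.201, 0.1834]
eef_rot: [0.558, 0.769, 0.313, 0.017]
contact_force: [-0.1, -0.7, -0.4]
opening: 0.007
finger_force: 0.0
```

Run:
```python
from h import *
im=save('scene','s7');rel((C,TM),(C-.012*o-.003*y,TM),(C-.017*o-.005*y,TM))
cv2.imwrite('pics/crop7.png',cv2.resize(im[140:260,190:310,::-1],None,fx=5,fy=5))
```

```text
t 21.77 pos [ 0.6272 -0.202   0.184 ] F [ 1.  -1.1  0.2] op 0.007
turn [-0.001, 0.002, 0.0] trans [-0.0044, -0.0009, 0.0124]
turn [-0.001, 0.002, 0.0] trans [-0.0116, -0.0009, 0.0224]
turn [-0.001, 0.002, 0.0] trans [-0.0154, -0.0009, 0.0263]
```

View pics/crop7.png

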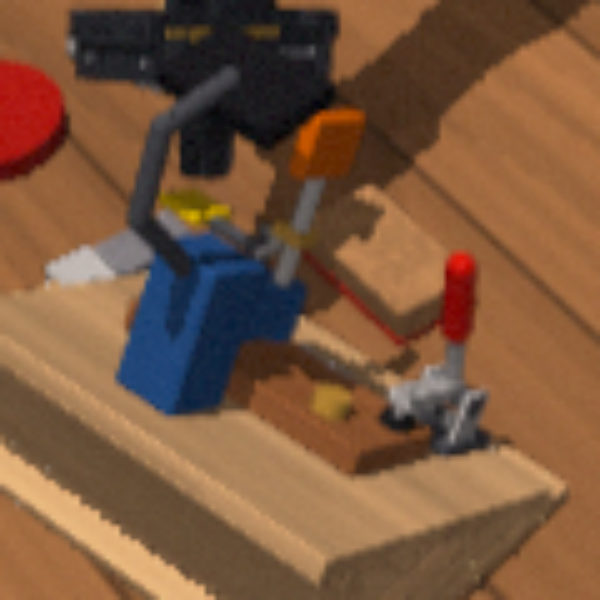

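The fingertips (about 207,170) hang just above the yellow pad (200,207), and the stamp is still cocked. Press.

jog_arm:
  turn:
    - [0, 0, 0]
    - [0, 0, 0]
    - [0, 0, 0]
    - [0, 0, 0]
    - [0, 0, 0]
    - [0, 0, 0]
    - [0, 0, 0]
  translation:
    - [-0.002, 0, 0.006]
    - [-0.004, 0, 0.012]
    - [-0.007, 0, 0.016]
    - [-0.01, 0, 0.02]
    - [-0.013, 0, 0.0235]
    - [-0.0145, 0, 0.0255]
    - [-0.0145, 0, 0.0255]
  grip: [1, 1, 1, 1, 1, 1, 1]

```text
clock: 22.65
tool_pos: [0.6417, -0.2021, 0.1582]
eef_rot: [0.559, 0.768, 0.313, 0.016]
contact_force: [0.2, 0.8, 0.0]
opening: -0.0
finger_force: 0.0
```

Run:
```python
from h import *
im=save('scene','s8');rel((C,TM));print('F o',r.get_state()['contact_force']@o)
print('home',S,[(d['position'],round(d['p'],2)) for d in models.place_of('scene','handle_grip')[:2]])
```

```text
t 22.7 pos [ 0.6417 -0.202   0.1582] F [-0.5  0.1 -0.3] op 0.005
turn [-0.001, 0.001, -0.001] trans [0.0094, -0.0003, -0.0137]
F o 0.03323070380369194
home [ 0.5981 -0.1165  0.197 ] [([0.5847, -0.1168, 0.2238], 0.82)]
```

Run:
```python
from h import *
im=cv2.imread('pics/s8.png')[150:250,200:290]
big=cv2.resize(im,None,fx=4.4,fy=5,interpolation=cv2.INTER_CUBIC)
t=cams.snapshot('top'); m=models.place_of('top','trigger_pad'); print(m[:2])
s=r.get_state(); tip=s['tool_pos']+.019*R.from_quat(s['eef_rot']).as_matrix()[:,2]
d=tip-T; print('tip rel pad o,u,y',d@o,d@u,d@y)
top=cv2.resize(t[150:240,285:370,::-1],None,fx=4.4,fy=5,interpolation=cv2.INTER_CUBIC)
x,yv=proj('scene',tip); cv2.circle(big,(int((x-200)*4.4),int((yv-150)*5)),5,(255,0,255),1)
h=min(big.shape[0],top.shape[0]); cv2.imwrite('pics/crop8.png',np.hstack([big[:h],top[:h]]))
```

```text
[{'position': [0.6489, -0.1926, 0.1399], 'p': 0.54}, {'position': [0.6739, -0.0815, 0.0013], 'p': 0.53}]
tip rel pad o,u,y -0.01269343807465904 0.00027505135117617766 -0.0014986451368939385
```

View pics/crop8.png

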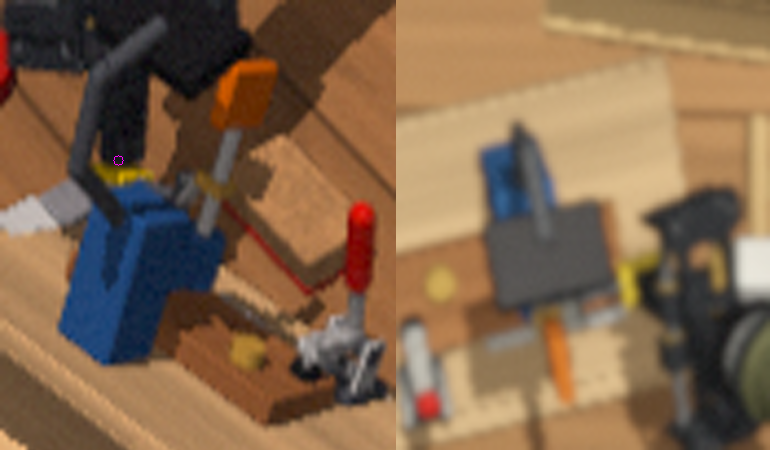

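jog_arm:
  turn:
    - [0, 0, 0]
    - [0, 0, 0]
    - [0, 0, 0]
    - [0, 0, 0]
    - [0, 0, 0]
  translation:
    - [-0.001, 0, 0.002]
    - [-0.002, 0, 0.004]
    - [-0.003, 0, 0.006]
    - [-0.0035, 0, 0.007]
    - [-0.0035, 0, 0.007]
  grip: [1, 1, 1, 1, 1]

```text
clock: 23.48
tool_pos: [0.6457, -0.2017, 0.1518]
eef_rot: [0.558, 0.768, 0.313, 0.017]
contact_force: [-1.0, -0.9, 1.3]
opening: 0.006
finger_force: 1.1
```

Run:
```python
from h import *
im=save('scene','s9');s=r.get_state();print('F o',s['contact_force']@o)
tip=s['tool_pos']+.019*R.from_quat(s['eef_rot']).as_matrix()[:,2]; d=tip-T; print('tip',d@o,d@u,d@y)
for n in('handle_grip','trigger_pad'):print(n,[(d['position'],round(d['p'],2)) for d in models.place_of('scene',n)[:2]])
cams.snapshot('top')
for n in('handle_grip','trigger_pad'):print(n,[(d['position'],round(d['p'],2)) for d in models.place_of('top',n)[:2]])
```

```text
F o 2.2699001457737302
tip -0.0203560031887275 0.00039731394909536637 -0.0022355687282337596
handle_grip [([0.5976, -0.1186, 0.1974], 0.67), ([0.6547, -0.4985, -0.0004], 0.62)]
trigger_pad [([0.6018, -0.1152, 0.1962], 0.68), ([0.6536, -0.1963, 0.1384], 0.4)]
handle_grip [([0.5951, -0.116, 0.1975], 0.67)]
trigger_pad [([0.6555, -0.1969, 0.1321], 0.58), ([0.617, -0.1132, 0.2961], 0.42)]
```

Fired: the handle is home. Withdraw along the tool axis and clear.

jog_arm:
  turn:
    - [0, 0, 0]
    - [0, 0, 0]
    - [0, 0, 0]
    - [0, 0, 0]
    - [0, 0, 0]
    - [0, 0, 0]
    - [0, 0, 0]
    - [0, 0, 0]
    - [0, 0, 0]
    - [0, 0, 0]
  translation:
    - [0.002, 0, -0.01]
    - [0, 0, -0.03]
    - [0, 0, -0.06]
    - [-0.01, 0, -0.1]
    - [-0.02, -0.01, -0.14]
    - [-0.03, -0.03, -0.17]
    - [-0.03, -0.05, -0.18]
    - [-0.03, -0.05, -0.18]
    - [-0.03, -0.05, -0.18]
    - [-0.03, -0.05, -0.18]
  grip: [1, 1, 1, 1, 1, 1, 1, 1, 1, 1]

```text
clock: 25.02
tool_pos: [0.5478, -0.3188, 0.2623]
eef_rot: [0.558, 0.769, 0.313, 0.016]
contact_force: [-0.5, 0.0, 0.0]
opening: 0.006
finger_force: 0.0
```

Run:
```python
from h import *
for c in('scene','top'):
    cams.snapshot(c)
    for n in('handle_grip','trigger_pad','clamp_grip','sanding_block','brush','screwdriver','mallet'):print(c,n,[(np.round(d['position'],3).tolist(),round(d['p'],2)) for d in models.place_of(c,n)[:2]])
print(r.get_state()['contact_force'],r.get_state()['clock'])
```

```text
scene handle_grip [([0.597, -0.116, 0.196], 0.71), ([0.498, -0.189, -0.001], 0.53)]
scene trigger_pad [([0.639, -0.194, 0.157], 0.44)]
scene clamp_grip [([0.556, -0.014, 0.159], 0.49)]
scene sanding_block [([0.5, -0.189, 0.002], 0.78)]
scene brush [([0.698, -0.309, 0.003], 0.75)]
scene screwdriver [([0.644, 0.154, 0.006], 0.9)]
scene mallet [([0.427, -0.553, -0.005], 0.79), ([0.568, -0.015, 0.07], 0.39)]
top handle_grip [([0.559, -0.018, 0.158], 0.68), ([0.655, -0.508, 0.0], 0.51)]
top trigger_pad [([0.645, -0.195, 0.151], 0.66), ([0.617, -0.116, 0.3], 0.5)]
top clamp_grip [([0.558, -0.019, 0.16], 0.51)]
top sanding_block [([0.499, -0.19, -0.001], 0.56)]
top brush [([0.692, -0.304, -0.0], 0.77)]
top screwdriver [([0.642, -0.19, 0.152], 0.73), ([0.642, 0.149, -0.001], 0.67)]
top mallet []
[-0.22211111 -0.01679009 -0.58289841] 25.825
```

```bash
python3 -c "
from plant import r
print(r.finish_job())"
```

```text
the job is handed in; nothing more can be done
None
```

The job is handed in at about 26 s: the clamp is shut, and the stamp was cocked, released and fired. The other loose things I checked had not moved; my first push jammed on the clamp handle at about 107 N wrist force, below the 120 N limit, though I can't rule out that the gripper's body took over its 40 N.

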